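# Blank off two flanged pipe stubs for a pressure test

## Robot

A 6-joint arm with a two-finger parallel gripper is mounted at the origin on the work surface. World frame = base frame: x ahead of the robot, y to its left, z up, the work surface at z = 0. Lengths are in m, angles in rad, forces in N, time in s.
With the tool pointing down it reaches from about 0.275 to 0.75 m from the base axis. Payload 10.2 kg.
Tool frame: the origin (TCP) lies midway between the tips of the shut fingers; the grasp point (between the pads) lies 19 mm behind it; z points along the fingers, y is the line along which they close (so a half turn about z gives the same grasp; the last joint's range is limited). The gripper opens to 88 mm and grips with 3 to 60 N. Pads are 18 mm wide; open, the fingers measure 123 mm over their backs; the gripper's body (75 mm by 187 mm) begins 45 mm behind the grasp point.
Start: joints at [1.037, 0.313, 1.498, -0, 1.331, -0.223], TCP at [0.161, 0.5, 0.239] pointing down, gripper open.
Joint ranges: [-2.94, 2.94], [-0.97, 2.17], [0.19, 2.56], [-1.23, 4.37], [0.02, 3.11], [-2.88, 2.88]. Speed limits (rad/s): [2.39, 2.39, 3.01, 3.14, 3.14, 3.14].

## Interface

Orientations are given as [roll, pitch, yaw] about the fixed x, y, z axes, in that order (R = Rz(yaw) Ry(pitch) Rx(roll)).
In Python, from workcell import manip gives the robot as it stands.
- The arm moves only by the tool inch_along, called by a JSON object that holds its "fn" and its "kwargs". Schema: {"type":"object","properties":{"steps":{"type":"object","properties":{"finger_gap":{"type":"array","items":{"type":"number"},"minItems":1,"maxItems":12},"tx":{"type":"array","items":{"type":"number"},"minItems":1,"maxItems":12},"ty":{"type":"array","items":{"type":"number"},"minItems":1,"maxItems":12},"tz":{"type":"array","items":{"type":"number"},"minItems":1,"maxItems":12},"turn":{"type":"array","items":{"type":"number"},"minItems":1,"maxItems":12}},"additionalProperties":false,"required":["finger_gap","tx","ty","tz","turn"]},"grip_force":{"type":"number"},"only":{"type":"string"},"quiet":{"type":"boolean"},"lines":{"type":"string"}},"required":["steps"],"additionalProperties":false}. steps is an object with one list for each field, all of the same length, 1 to 12, a row being the entries at one place: finger_gap (the finger opening in m), tx, ty, tz (the shift in units of 20 mm), turn (a turn about the tool's z in units of 0.1 rad); each row is the pose to reach, as a shift and turn from the pose commanded when the call began, along the tool's axes at that moment; what a row does not reach only later rows make up. A row lasts 1/10 s, in which the tool goes at most 0.05 m and 0.15 rad, less where a joint would pass 70% of its speed; a pose out of reach is approached as far as the arm can. The fingers move at their own pace and stop on an object; grip_force is the grip in N (left out, the last holds). Time passes only in rows, so rows that do not move let the fingers close. The tool returns the time, the measured TCP pose, the force, the opening and the grip force at its end. only (a regular expression) keeps the lines of the reply that match it, lines (a string "A,B") keeps lines A to B, and quiet returns only ok. Input that does not fit is refused with a message, and nothing moves.
- manip.get_state(): the state, without advancing time (a new reading comes with each control period).
- manip.camera(name): name is "scene" or "top" or "wrist"; returns the picture (480x640x3 uint8, red, green, blue); there is no depth.
- manip.camera_info(name): a dict with "intrinsics" (3x3 intrinsics, pixels), "world_to_cam" (4x4, takes a point from world to camera coordinates). Camera axes: x right, y down, z forward; pixel columns grow to the right and rows downward; lengths in m; the calibration is good to about 2 mm. A picture is of the moment at which its call begins: read the wrist's pose just before it. camera_info takes no time and is no camera call; for the wrist camera it gives the pose at the moment of the call.
- manip.close_job(): hands the job in; it is judged then, once.
Trained networks look in the newest picture that a camera, given by its name, has taken for a name from the list of things; names that differ only in an ending like _2 or _b are one class to them, and where a whole thing is asked for, a point or a joint stands for the part that bears it (a point fixed in the world has none). Each returns a list of dicts, best first, with "score" (0 to 1); they miss things now and then, are a little off and sometimes report something else, mostly with a low value. They report only what shows in the picture. A call takes as long as a camera call. They do not tell look-alikes from the thing itself.
- manip.find_in(camera, query): "pixel" ([column, row] in pixels, amid what is visible of it).
- manip.pinpoint(camera, query): "pixel" ([column, row] in pixels: a listed point, or the origin of a listed thing).
The state is a dict: "time_s": time; "q": joint angles; "joint_velocities": joint speeds; "tau": joint torques, N m; "tool_pos": TCP position; "tool_rot": TCP orientation; "wrist_force": force on the tool from outside, world axes, zero at the start; "torque": the same for the moment, N m; "width": finger opening in m; "finger_force": force on a finger pad.
Only numpy, scipy, OpenCV 4.12 (cv2) and the standard library are available. Lean on these libraries where they do the work, as an engineer would, in place of code of your own. Each camera call takes 0.05 s, during which the arm holds its last target. There are 200 camera calls.

## Task

Blank off the two open pipe stubs for a pressure test. On the wide flange stack, from the bottom up, the black rubber seal, the steel spacer ring, the cork gasket and the large brass cap, and put the small brass cap on the narrow flange: every part flat and centred over its pipe, caps boss up. Leave the tape measure, the copper elbow and the white tub where they lie.

Things in the scene. Friction and masses are not known exactly. Their poses are not given: they have to be found in the camera images.
- wide_face (a point): Centre of the flat top face of the wide flange, 45 mm above the bench, z up. The flange is a steel disc 80 mm across and 13 mm thick, bored 24 mm, with four small bolt holes near its rim, on a short upright copper pipe with a round foot, fixed to the bench. The 60 mm parts go on it.
- narrow_face (a point): Centre of the flat top face of the narrow flange, 45 mm above the bench, z up. The flange is a steel disc 54 mm across and 13 mm thick, bored 13 mm, with four small bolt holes near its rim, on a short upright copper pipe with a round foot, fixed to the bench. Only the small cap goes on it.
- rubber_seal: Black rubber seal: flat round ring, 60 mm outside, 40 mm hole, 10 mm thick, about 30 g. Origin at the centre of its underside, z up along its axis. Lies flat and loose on the bench; grip across the outside.
- steel_spacer: Steel spacer ring: flat round ring, 60 mm outside, 20 mm hole, 16 mm thick, about 300 g, the thickest ring with the smallest hole. Origin at the centre of its underside, z up along its axis. Lies flat and loose on the bench; grip across the outside.
- cork_gasket: Light brown cork gasket: flat round ring, 60 mm outside, 30 mm hole, 7 mm thick, about 20 g, the thinnest ring. Origin at the centre of its underside, z up along its axis. Lies flat and loose on the bench; grip across the outside.
- large_cap: Large brass blanking cap: a flat solid disc, 60 mm across and 10 mm thick, with a round boss 26 mm across standing on its middle from 10 to 34 mm high; about 330 g. Grip it by the boss. Origin at the centre of its underside, z up. Lies loose on the bench, boss up.
- small_cap: Small brass blanking cap: a flat solid disc, 40 mm across and 10 mm thick, with a round boss 18 mm across standing on its middle from 10 to 34 mm high; about 150 g. Grip it by the boss. Origin at the centre of its underside, z up. Lies loose on the bench, boss up.
- tape_measure: Yellow and black tape measure, about 75 x 70 mm, 36 mm high, loose on the bench; to be left alone. Origin at the centre of its underside.
- copper_elbow: Copper pipe elbow lying flat, about 70 x 75 mm, 26 mm high, loose on the bench; to be left alone. Origin at bench height in the middle of the L.
- white_tub: Round white plastic tub, closed, 76 mm across and 34 mm high, loose on the bench beyond the flanges; to be left alone. Origin at the centre of its underside.
Things that resemble listed ones, but are neither listed nor needed, are in the scene too. Of the things that look like the rubber_seal, the middle-sized one is meant. Leave any green look-alike of the small_cap alone.

How it is judged:
At the end, for the whole second after the job is handed in: Rubber seal, steel spacer, cork gasket and large cap lie in that order, bottom up, on the wide flange and the small cap on the narrow one: caps boss up, each within 8 mm of its flange axis, 3 mm of its stacked height and 7 degrees of flat; all released and at rest (horizontal distance between each of rubber_seal, steel_spacer, cork_gasket, large_cap and wide_face below 0.008 m and ((z of rubber_seal in the frame of wide_face between -0.003 and 0.003 m and angle between rubber_seal's own z axis and vertical below 0.12 rad) or (z of rubber_seal in the frame of wide_face between 0.007 and 0.013 m and angle between rubber_seal's own z axis and vertical above 3.02 rad)) and linear speed of each of rubber_seal, steel_spacer, cork_gasket, large_cap, small_cap below 0.01 m/s and contact force between each of rubber_seal, steel_spacer, cork_gasket, large_cap, small_cap and the fingers below 0.05 N and ((z of steel_spacer in the frame of wide_face between 0.007 and 0.013 m and angle between steel_spacer's own z axis and vertical below 0.12 rad) or (z of steel_spacer in the frame of wide_face between 0.023 and 0.029 m and angle between steel_spacer's own z axis and vertical above 3.02 rad)) and ((z of cork_gasket in the frame of wide_face between 0.023 and 0.029 m and angle between cork_gasket's own z axis and vertical below 0.12 rad) or (z of cork_gasket in the frame of wide_face between 0.03 and 0.036 m and angle between cork_gasket's own z axis and vertical above 3.02 rad)) and z of large_cap in the frame of wide_face between 0.03 and 0.036 m and angle between each of large_cap, small_cap's own z axis and vertical below 0.12 rad and horizontal distance between small_cap and narrow_face below 0.008 m and z of small_cap in the frame of narrow_face between -0.003 and 0.003 m); the robot touches nothing.
It fails at once if the tape measure is moved by more than 20 mm (distance of tape_measure from where it was at the start of the episode above 0.02 m).
It fails at once if the copper elbow is moved by more than 20 mm (distance of copper_elbow from where it was at the start of the episode above 0.02 m).
It fails at once if the white tub is moved by more than 20 mm (distance of white_tub from where it was at the start of the episode above 0.02 m).
It also fails if it takes over 112 s, if anything falls off the work surface, if the arm or the gripper's body presses on something with over 40 N, if the wrist force passes 120 N, or if a joint passes its speed limit or range.

## Working session

There is one attempt and no reset: what is moved stays moved. The work goes in short steps, Python scripts to look and compute and a tool call to move; the robot and the scene stay as the last step left them, time stands still between calls to the robot, and variables do not carry over. Pictures are saved under pics/ and viewed, at most 14 in all, crops included, and the job is handed in when it is done.

```bash
ls; mkdir -p pics; cat > h.py <<'E'
import numpy as np, cv2
from workcell import manip
def snap(cam,name=None):
    im=manip.camera(cam)
    if name: cv2.imwrite(f'pics/{name}.png',im[:,:,::-1])
    return im
def world(cam,px,z,info=None):
    i=info or manip.camera_info(cam); K=np.array(i['intrinsics']); T=np.array(i['world_to_cam'])
    R,t=T[:3,:3],T[:3,3]; d=R.T@np.linalg.solve(K,[px[0],px[1],1]); o=-R.T@t
    return o+d*(z-o[2])/d[2]
def proj(cam,p):
    i=manip.camera_info(cam); K=np.array(i['intrinsics']); T=np.array(i['world_to_cam'])
    q=K@(T[:3,:3]@np.array(p)+T[:3,3]); return q[:2]/q[2]
E
python3 - <<'E'
from h import *
import numpy as np
np.set_printoptions(precision=3,suppress=True)
s=manip.get_state(); print(s['time_s'],s['tool_pos'],s['tool_rot'],s['wrist_force'])
H=dict(wide_face=.045,narrow_face=.045,rubber_seal=0,steel_spacer=0,cork_gasket=0,large_cap=0,small_cap=0,tape_measure=0,copper_elbow=0,white_tub=0)
for c in ['top','scene']:
    snap(c,c+'0')
    for n,z in H.items():
        for r in manip.pinpoint(c,n)[:4]:
            print(c,n,round(r['score'],2),np.round(r['pixel']),world(c,r['pixel'],z)[:2])
E
```

```text
pics
0.0 [0.16  0.5   0.238] [-3.14  -0.     2.831] [0.086 0.357 1.084]
top wide_face 0.91 [228. 187.] [0.657 0.171]
top narrow_face 0.79 [385. 176.] [ 0.669 -0.119]
top rubber_seal 0.77 [251. 316.] [0.421 0.137]
top rubber_seal 0.71 [267. 374.] [0.316 0.109]
top rubber_seal 0.59 [201. 382.] [0.306 0.228]
top rubber_seal 0.48 [322. 293.] [0.461 0.004]
top steel_spacer 0.94 [321. 296.] [0.456 0.006]
top steel_spacer 0.54 [477. 287.] [ 0.464 -0.289]
top cork_gasket 0.91 [166. 306.] [0.444 0.294]
top large_cap 0.63 [408. 293.] [ 0.456 -0.157]
top small_cap 0.96 [475. 289.] [ 0.46  -0.284]
top small_cap 0.94 [481. 333.] [ 0.378 -0.289]
top small_cap 0.56 [456. 240.] [ 0.555 -0.254]
top small_cap 0.44 [325. 162.] [ 0.714 -0.009]
top tape_measure 0.77 [146. 216.] [0.617 0.335]
top copper_elbow 0.63 [504. 205.] [ 0.62  -0.353]
top white_tub 0.69 [325. 160.] [ 0.718 -0.009]
top white_tub 0.41 [229. 186.] [0.671 0.179]
scene wide_face 0.89 [370. 311.] [0.659 0.181]
scene narrow_face 0.95 [240. 259.] [ 0.667 -0.119]
scene rubber_seal 0.92 [447. 220.] [0.313 0.226]
scene rubber_seal 0.7 [402. 209.] [0.325 0.116]
scene rubber_seal 0.63 [395. 237.] [0.419 0.137]
scene steel_spacer 0.87 [341. 228.] [0.45  0.014]
scene cork_gasket 0.66 [458. 265.] [0.432 0.292]
scene large_cap 0.95 [279. 206.] [ 0.453 -0.155]
scene small_cap 0.77 [231. 192.] [ 0.466 -0.289]
scene small_cap 0.63 [248. 172.] [ 0.381 -0.294]
scene small_cap 0.61 [218. 219.] [ 0.559 -0.263]
scene small_cap 0.49 [336. 228.] [0.455 0.004]
scene tape_measure 0.71 [450. 338.] [0.617 0.334]
scene copper_elbow 0.8 [171. 225.] [ 0.626 -0.352]
scene white_tub 0.96 [271. 307.] [ 0.717 -0.015]
```

View pics/top0.png

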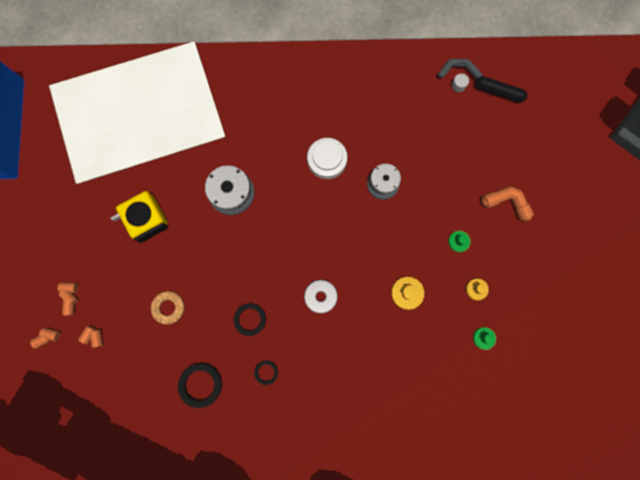

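View pics/scene0.png

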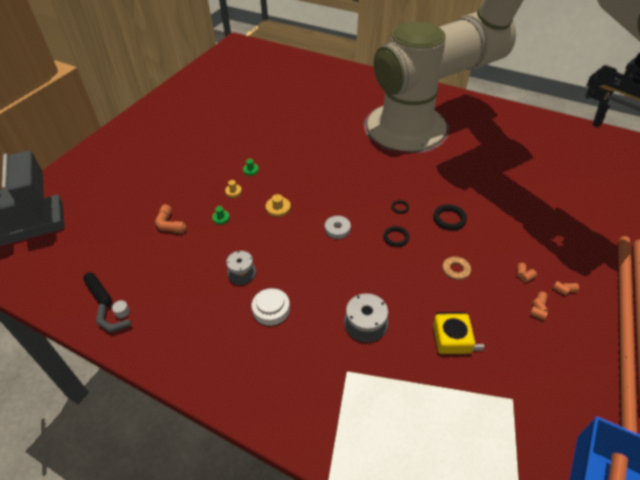

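Top view: candidates for the seal are black rings at (200,384) big, (250,319) middle and (266,372) small, so I choose (250,319). Candidates for the small cap are brass (477,289) and green (460,241) and (485,338), so I choose the brass one. The rest are unique: cork (167,308), spacer (321,296), large cap (408,293), wide flange (228,187) and narrow flange (385,178). Next I refine these with blob fits and check the choice in a crop.

```bash
cat > m.py <<'E'
from h import *
def blob(im,px,f=4,r=40):
    x0,y0=int(px[0])-r,int(px[1])-r
    c=cv2.resize(im[y0:y0+2*r,x0:x0+2*r],None,fx=f,fy=f,interpolation=cv2.INTER_CUBIC)
    return c,x0,y0
E
python3 - <<'E'
from m import *
np.set_printoptions(precision=4,suppress=True)
im=snap('top'); lab=cv2.cvtColor(im,cv2.COLOR_RGB2LAB).astype(float)
bg=lab[255,300]
for n,p,z in [('seal',(250,319),.010),('big',(200,384),.01),('small',(266,372),.01),('spacer',(321,296),.016),('cork',(167,308),.007),('lcap',(408,293),.01),('scap',(477,289),.01),('wide',(228,187),.045),('narrow',(385,178),.045)]:
    r=24; x0,y0=p[0]-r,p[1]-r
    c=cv2.resize(lab[y0:y0+2*r,x0:x0+2*r],None,fx=4,fy=4,interpolation=cv2.INTER_CUBIC)
    if n in('wide','narrow'): m=(c[...,0]>125)&(c[...,1]<140)
    else: m=np.linalg.norm(c-bg,axis=2)>28
    cs,_=cv2.findContours(m.astype(np.uint8),cv2.RETR_EXTERNAL,cv2.CHAIN_APPROX_NONE)
    k=max(cs,key=cv2.contourArea); (a,b),R=cv2.minEnclosingCircle(k); e=cv2.fitEllipse(k)
    g=lambda u,v:((u+.5)/4-.5+x0,(v+.5)/4-.5+y0)
    q=g(*e[0]); w=world('top',q,z); w1=world('top',(q[0]+1,q[1]),z)
    s=np.linalg.norm(w1-w)*1000
    print(n,np.array(q),w[:2],'diam mm',np.array(e[1])/4*s, 'enc',world('top',g(a,b),z)[:2],2*R/4*s)
cv2.imwrite('pics/crop.png',cv2.resize(im[150:400,140:500,::-1],None,fx=2.2,fy=2.2,interpolation=cv2.INTER_CUBIC))
E
```

```text
seal [249.4086 319.0168] [0.4164 0.1384] diam mm [58.7208 60.4715] enc [0.4162 0.1381] 61.5900183545208
big [199.5661 384.6716] [0.3026 0.2284] diam mm [77.1024 83.5885] enc [0.3026 0.2282] 84.54221590303597
small [265.6842 372.101 ] [0.3208 0.1096] diam mm [42.6583 44.4805] enc [0.3209 0.1093] 45.313910515776946
spacer [320.3707 296.1749] [0.4541 0.0073] diam mm [61.9822 62.576 ] enc [0.4541 0.0074] 63.23052404430823
cork [166.784  307.5118] [0.4418 0.2905] diam mm [59.8278 62.2938] enc [0.4421 0.2908] 63.29454650925622
lcap [407.6257 292.7302] [ 0.456  -0.1548] diam mm [61.9094 63.2191] enc [ 0.4556 -0.1545] 64.05228514543789
scap [477.1372 288.9659] [ 0.4592 -0.285 ] diam mm [41.9055 43.475 ] enc [ 0.4589 -0.2842] 45.003557501955264
wide [226.7438 186.9386] [0.6569 0.1731] diam mm [76.883  79.7493] enc [0.6578 0.1732] 81.1933852202404
narrow [385.4838 177.7849] [ 0.6668 -0.1187] diam mm [52.5658 53.8148] enc [ 0.6668 -0.1187] 55.00777098906733
```

View pics/crop.png

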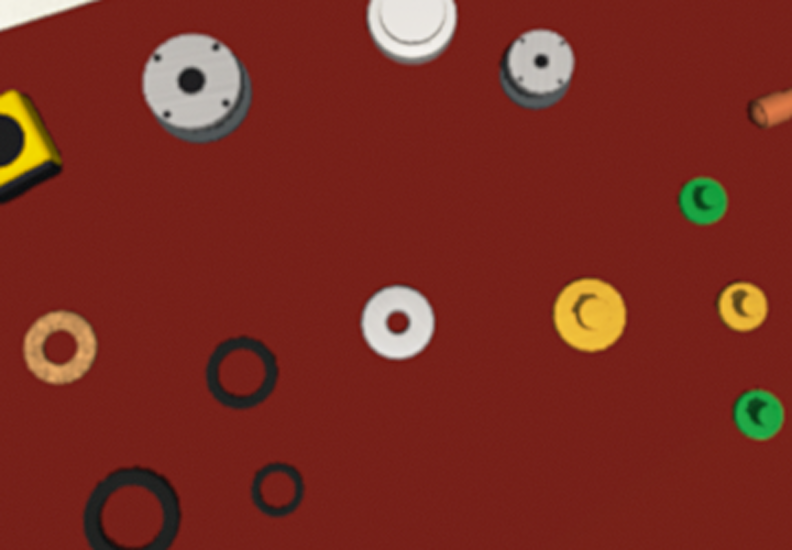

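The crop confirms the sizes: middle ring about 60 mm (the others about 80 and 44 mm), brass small cap at (477,289), large cap about 62 mm. Moving above the seal.

Units first: shifts go in units of 20 mm and turns go in units of 0.1 rad. So -0.353 m is -17.65, -0.267 m is -13.35, -0.31 rad is -3.1.

{"fn": "inch_along", "kwargs": {"steps": {"finger_gap": [0.088,0.088,0.088,0.088,0.088,0.088,0.088,0.088,0.088,0.088,0.088,0.088],"tx": [-5,-9,-17.65,-17.65,-17.65,-17.65,-17.65,-17.65,-17.65,-17.65,-17.65,-17.65],"ty": [-4,-7,-13.35,-13.35,-13.35,-13.35,-13.35,-13.35,-13.35,-13.35,-13.35,-13.35],"tz": [0,2.5,5,5,5,5,5,5,5,5,5,5],"turn": [-1.5,-3.1,-3.1,-3.1,-3.1,-3.1,-3.1,-3.1,-3.1,-3.1,-3.1,-3.1]}, "grip_force": 15}}

```text
time_s: 2.35
tool_pos: [0.4146, 0.1384, 0.1389]
tool_rot: [3.141, -0.0, 3.141]
wrist_force: [-0.5, 0.7, 0.7]
width: 0.0883
finger_force: 0.0
```

```bash
python3 - <<'E'
from h import *
np.set_printoptions(precision=4,suppress=True)
print(manip.get_state()['tool_pos'],manip.get_state()['tool_rot'])
i=manip.camera_info('wrist'); snap('wrist','w1')
for p in [(.4164,.1384,.01)]: print('seal proj',proj('wrist',p))
for n in ['rubber_seal','cork_gasket','steel_spacer']:
  for r in manip.pinpoint('wrist',n): print(n,round(r['score'],2),r['pixel'],world('wrist',r['pixel'],0,i)[:2])
E
```

```text
[0.4146 0.1384 0.1389] [ 3.1413 -0.0002  3.1409]
seal proj [319.6255 228.9894]
cork_gasket 0.56 [524.2, 262.4] [0.4458 0.2916]
steel_spacer 0.77 [148.2, 281.0] [0.4607 0.0073]
```

View pics/w1.png

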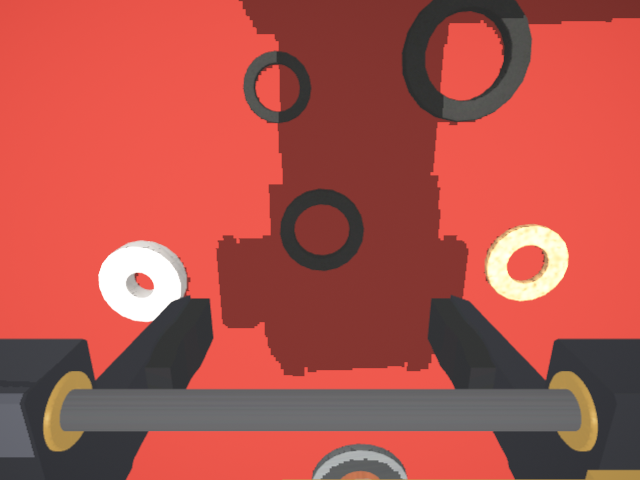

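The wrist view shows the middle seal at (321,230) against a projection of (320,229), so the measurements agree within 1 mm. Descend, grip and lift.

In the tool's units: -0.002 m is -0.1, 0.001 m is 0.05.

{"fn": "inch_along", "kwargs": {"steps": {"finger_gap": [0.088,0.088,0.088,0.088,0.088,0.05,0.05,0.05,0.05],"tx": [-0.1,-0.1,-0.1,-0.1,-0.1,-0.1,-0.1,-0.1,-0.1],"ty": [0.05,0.05,0.05,0.05,0.05,0.05,0.05,0.05,0.05],"tz": [2.5,5,6.25,6.75,6.75,6.75,6.75,6.75,6.75],"turn": [0,0,0,0,0,0,0,0,0]}, "grip_force": 15}}

```text
time_s: 3.45
tool_pos: [0.4174, 0.1387, 0.0044]
tool_rot: [3.142, 0.001, 3.141]
wrist_force: [0.0, 0.1, 4.0]
width: 0.0587
finger_force: 15.2
```

{"fn": "inch_along", "kwargs": {"steps": {"finger_gap": [0.05,0.05,0.05,0.05,0.05,0.05,0.05,0.05,0.05,0.05],"tx": [0,0,-2.5,-5,-7.5,-10,-12,-12,-12,-12],"ty": [0,0,-0.5,-1,-1.5,-2,-2.5,-2.5,-2.5,-2.5],"tz": [-2.5,-5,-6,-7,-7,-7,-7,-7,-7,-7],"turn": [0,0,0,0,0,0,0,0,0,0]}}}

```text
time_s: 4.45
tool_pos: [0.656, 0.0889, 0.1439]
tool_rot: [3.141, -0.001, 3.141]
wrist_force: [-0.4, -0.3, -0.4]
width: 0.058
finger_force: 15.0
```

```bash
python3 - <<'E'
from h import *
np.set_printoptions(precision=4,suppress=True)
i=manip.camera_info('wrist'); snap('wrist','w2')
print('wide proj',proj('wrist',(.657,.173,.045)),'narrow',proj('wrist',(.6668,-.1187,.045)))
for n in ['wide_face','narrow_face','rubber_seal']:
  for r in manip.pinpoint('wrist',n): print(n,round(r['score'],2),r['pixel'],world('wrist',r['pixel'],.045,i)[:2])
E
```

```text
wide proj [452.4041 241.1803] narrow [ -3.2406 255.8207]
wide_face 0.91 [458.6, 249.3] [0.6623 0.1773]
```

View pics/w2.png

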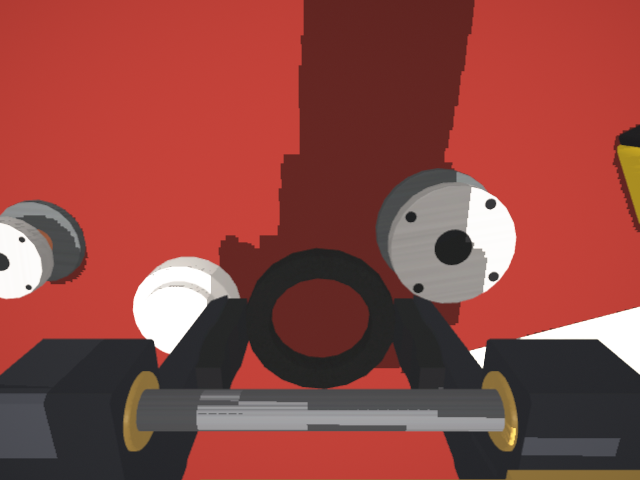

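The wrist view puts the wide flange bore at about (453,246) and the narrow bore at (0,262), both some 3–4 mm further in x than the top view gives. The held seal, centred at (320,317), can check the wrist calibration.

```bash
python3 - <<'E'
from h import *
np.set_printoptions(precision=4,suppress=True)
t=np.array(manip.get_state()['tool_pos'])
for z in (.003,-.007): print(proj('wrist',t+[0,0,-z]))
print(world('wrist',(453,246.5),.045),world('wrist',(1,262),.045), world('top',(227.3,186.4),.045))
im=cv2.imread('pics/w2.png'); g=(im.max(2)<60).astype(np.uint8)
m=np.zeros_like(g);m[245:392,240:400]=1;g*=m
hs=cv2.HoughCircles(cv2.GaussianBlur(cv2.cvtColor(im,6),(5,5),1),cv2.HOUGH_GRADIENT,1.5,30,param1=80,param2=25,minRadius=44,maxRadius=80)
print(hs)
E
```

```text
[320.3461 313.2561]
[320.371  325.8467]
[0.6611 0.1737 0.045 ] [ 0.6716 -0.1174  0.045 ] [0.6579 0.1721 0.045 ]
[[[449.25 237.75  65.75]
  [ 35.25 249.75  50.  ]
  [320.25 311.25  77.45]
  [323.25 344.25  65.9 ]
  [186.75 308.25  51.95]
  [437.25 420.75  79.1 ]
  [176.25 336.75  70.85]
  [558.75 404.25  75.8 ]
  [225.75 344.25  70.85]
  [194.25 417.75  70.85]
  [  5.25 264.75  47.9 ]
  [216.75 468.75  74.  ]
  [585.75 389.25  50.3 ]
  [ 51.75 410.25  72.5 ]
  [ 98.25 408.75  58.7 ]]]
```

```bash
python3 - <<'E'
from h import *
np.set_printoptions(precision=1,suppress=True)
t=np.array(manip.get_state()['tool_pos'])
a=np.linspace(0,6.28,60)
for r,zs in ((.03,(-.0015,.0085)),(.02,(-.0015,.0085))):
  for z in zs:
    P=np.array([proj('wrist',t+[r*np.cos(u),r*np.sin(u),z]) for u in a]); print(r,z,P.min(0),P.max(0))
im=cv2.imread('pics/w2.png')
for c in (320,): print(c,[(r,im[r,c].tolist()) for r in range(240,392,3)])
E
```

```text
0.03 -0.0015 [246.3 245.3] [394.4 377.4]
0.03 0.0085 [241.8 254.4] [398.9 393.1]
0.02 -0.0015 [271.  269.4] [369.7 357.4]
0.02 0.0085 [268.  279.9] [372.7 372.2]
320 [(240, [35, 39, 100]), (243, [35, 39, 100]), (246, [35, 39, 100]), (249, [33, 34, 40]), (252, [33, 34, 33]), (255, [35, 34, 35]), (258, [35, 37, 36]), (261, [36, 37, 37]), (264, [36, 37, 36]), (267, [35, 36, 35]), (270, [37, 38, 38]), (273, [36, 37, 36]), (276, [36, 36, 36]), (279, [35, 38, 91]), (282, [35, 40, 100]), (285, [35, 39, 100]), (288, [35, 39, 100]), (291, [36, 40, 101]), (294, [34, 39, 100]), (297, [35, 38, 100]), (300, [35, 39, 100]), (303, [35, 40, 100]), (306, [35, 39, 100]), (309, [34, 40, 100]), (312, [35, 39, 100]), (315, [36, 39, 101]), (318, [36, 40, 100]), (321, [35, 39, 99]), (324, [36, 39, 101]), (327, [35, 40, 100]), (330, [35, 40, 100]), (333, [34, 38, 100]), (336, [35, 38, 100]), (339, [36, 40, 100]), (342, [35, 39, 100]), (345, [35, 38, 100]), (348, [35, 38, 100]), (351, [35, 39, 100]), (354, [35, 39, 100]), (357, [34, 37, 65]), (360, [33, 33, 33]), (363, [32, 34, 34]), (366, [34, 34, 35]), (369, [35, 35, 35]), (372, [35, 36, 36]), (375, [36, 37, 37]), (378, [34, 36, 35]), (381, [34, 34, 34]), (384, [35, 37, 36]), (387, [35, 35, 36]), (390, [76, 74, 74])]
```

The held seal projects onto the tool centre within 0.5 mm, so the wrist calibration holds. I take the wide axis as (0.6605, 0.1733) and place the seal there.

In the tool's units: 0.0844 m is 4.22, 0.045 m is 2.25.

{"fn": "inch_along", "kwargs": {"steps": {"finger_gap": [0.05,0.05,0.05,0.05,0.05,0.05,0.05,0.08,0.08,0.08,0.08],"tx": [-0.225,-0.225,-0.225,-0.225,-0.225,-0.225,-0.225,-0.225,-0.225,-0.225,-0.225],"ty": [2.25,4.22,4.22,4.22,4.22,4.22,4.22,4.22,4.22,4.22,4.22],"tz": [1,2,3.5,4.25,4.725,4.725,4.725,4.725,4.725,4.725,4],"turn": [0,0,0,0,0,0,0,0,0,0,0]}}}

```text
time_s: 5.75
tool_pos: [0.6605, 0.1728, 0.0625]
tool_rot: [-3.141, -0.004, 3.141]
wrist_force: [0.6, 0.8, -0.4]
width: 0.0799
finger_force: 0.0
```

{"fn": "inch_along", "kwargs": {"steps": {"finger_gap": [0.088,0.088,0.088,0.088],"tx": [0,2.5,2.5,2.5],"ty": [0,0,0,0],"tz": [-2.5,-4.25,-4.25,-4.25],"turn": [0,0,0,0]}}}

```text
time_s: 6.15
tool_pos: [0.6114, 0.1732, 0.151]
tool_rot: [3.141, 0.003, 3.141]
wrist_force: [-0.3, -0.3, -0.8]
width: 0.0878
finger_force: 0.0
```

```bash
python3 - <<'E'
from h import *
np.set_printoptions(precision=4,suppress=True)
i=manip.camera_info('wrist'); snap('wrist','w3')
for z in (.045,.055): print('wide proj',proj('wrist',(.6605,.1733,z)))
for n in ['wide_face','rubber_seal']:
  for r in manip.pinpoint('wrist',n): print(n,round(r['score'],2),r['pixel'],world('wrist',r['pixel'],.045,i)[:2])
E
```

```text
wide proj [320.7075 304.7712]
wide proj [320.7357 311.8354]
wide_face 0.83 [326.6, 302.9] [0.6598 0.1776]
```

View pics/w3.png

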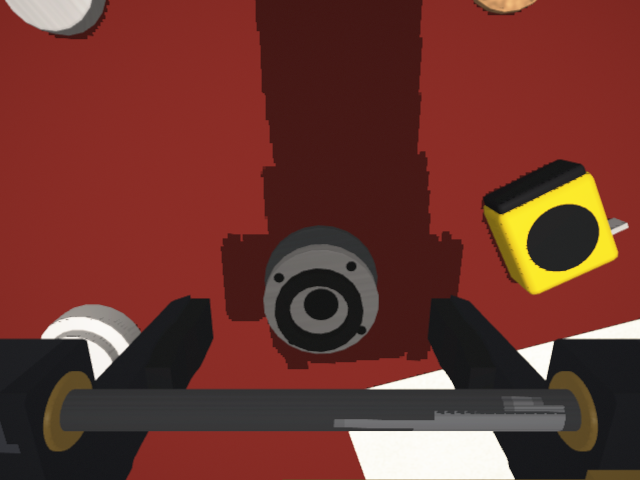

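Wide bore at (321,304) matches its projection and the seal is centred on it. On to the spacer.

In the tool's units: -0.165 m is -8.25, -0.14 m is -7.

{"fn": "inch_along", "kwargs": {"steps": {"finger_gap": [0.088,0.088,0.088,0.088,0.088,0.088,0.088,0.088],"tx": [1.75,3.5,5.25,7,7.75,7.75,7.75,7.75],"ty": [-1.75,-3.5,-5.25,-7,-8.25,-8.25,-8.25,-8.25],"tz": [0,0,0.5,0.5,0.5,0.5,0.5,0.5],"turn": [0,0,0,0,0,0,0,0]}}}

```text
time_s: 7.1
tool_pos: [0.4571, 0.0085, 0.1383]
tool_rot: [3.141, -0.0, 3.141]
wrist_force: [-0.0, -0.1, 1.0]
width: 0.0881
finger_force: 0.0
```

```bash
cat > fit.py <<'E'
from h import *
from scipy.optimize import minimize
def ring(name,guess,z0,z1,ro,ri):
    """save wrist picture with predicted outlines, both faces, and refine centre by gradient along outer top edge"""
    im=snap('wrist'); i=manip.camera_info('wrist')
    g=cv2.GaussianBlur(im.astype(np.float32),(5,5),1.2)
    G=np.sqrt(sum(cv2.Sobel(g[...,c],cv2.CV_32F,1,0)**2+cv2.Sobel(g[...,c],cv2.CV_32F,0,1)**2 for c in range(3)))
    G=np.minimum(G,np.percentile(G,97)); G=cv2.GaussianBlur(G,(0,0),2)
    a=np.linspace(0,2*np.pi,90,endpoint=False)
    K=np.array(i['intrinsics']);T=np.array(i['world_to_cam'])
    def P(c,r,z):
        X=np.c_[c[0]+r*np.cos(a),c[1]+r*np.sin(a),np.full(90,z)]@T[:3,:3].T+T[:3,3]
        q=X@K.T; return (q[:,:2]/q[:,2:]).astype(np.float32)
    def cost(c):
        s=0
        for r in [ro]+([ri] if ri else []):
            p=P(c,r,z1); s-=cv2.remap(G,p[:,0].copy(),p[:,1].copy(),cv2.INTER_LINEAR).mean()
        return s
    gr=[(cost((guess[0]+x,guess[1]+y)),x,y) for x in np.arange(-.01,.0101,.0005) for y in np.arange(-.01,.0101,.0005)]
    _,x,y=min(gr); c=(guess[0]+x,guess[1]+y)
    out=im[:,:,::-1].copy()
    for r in [ro]+([ri] if ri else []): cv2.polylines(out,[np.int32(P(c,r,z1)).reshape(-1,1,2)],True,(0,255,0),1)
    cv2.imwrite(f'pics/{name}.png',out)
    print(name,'centre',np.round(c,4),'tool',np.round(manip.get_state()['tool_pos'],4))
E
python3 -c "
from fit import *
ring('spacer',(.456,.0075),0,.016,.03,.01)"
```

```text
spacer centre [0.456  0.0075] tool [0.457  0.0086 0.1383]
```

View pics/spacer.png

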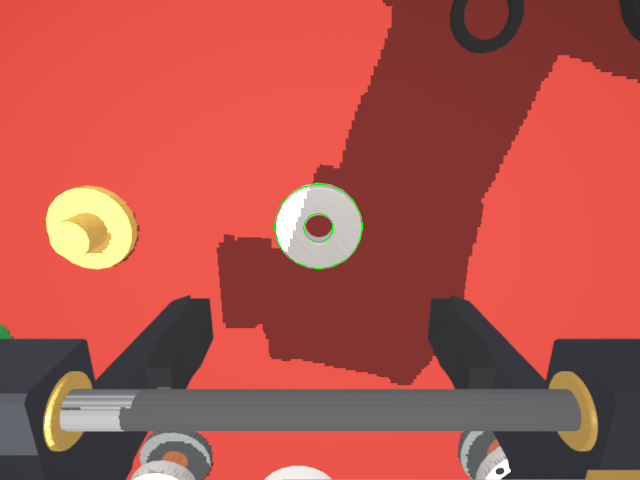

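The fit overlays the spacer exactly at (319,226). Grip and lift.

In the tool's units: 0.133 m is 6.65, -0.001 m is -0.05.

{"fn": "inch_along", "kwargs": {"steps": {"finger_gap": [0.088,0.088,0.088,0.088,0.088,0.05,0.05,0.05,0.05],"tx": [0.05,0.05,0.05,0.05,0.05,0.05,0.05,0.05,0.05],"ty": [-0.05,-0.05,-0.05,-0.05,-0.05,-0.05,-0.05,-0.05,-0.05],"tz": [2.5,5,6.25,6.65,6.65,6.65,6.65,6.65,6.65],"turn": [0,0,0,0,0,0,0,0,0]}, "grip_force": 40}}

```text
time_s: 8.05
tool_pos: [0.4558, 0.007, 0.0064]
tool_rot: [-3.141, 0.001, 3.141]
wrist_force: [0.9, 0.8, 5.2]
width: 0.0582
finger_force: 25.8
```

{"fn": "inch_along", "kwargs": {"steps": {"finger_gap": [0.05,0.05,0.05,0.05,0.05,0.05,0.05,0.05,0.05,0.05,0.05],"tx": [0,0,-1.5,-3,-4.5,-6,-7.5,-9,-10.225,-10.225,-10.225],"ty": [0,0,1,2.25,3.5,4.75,6,7.25,8.3,8.3,8.3],"tz": [-2,-4,-5.5,-5.5,-5.5,-5.5,-5.5,-5.5,-5.5,-5.5,-5.5],"turn": [0,0,0,0,0,0,0,0,0,0,0]}}}

```text
time_s: 9.15
tool_pos: [0.6595, 0.173, 0.1147]
tool_rot: [-3.141, -0.002, 3.141]
wrist_force: [-0.4, -0.2, -3.6]
width: 0.0575
finger_force: 40.1
```

{"fn": "inch_along", "kwargs": {"steps": {"finger_gap": [0.05,0.05,0.05,0.05,0.05],"tx": [-0.05,-0.05,-0.05,-0.05,-0.05],"ty": [0,0,0,0,0],"tz": [1.5,2.25,2.65,2.65,2.65],"turn": [0,0,0,0,0]}}}

```text
time_s: 9.65
tool_pos: [0.6612, 0.1727, 0.0634]
tool_rot: [3.141, 0.001, 3.14]
wrist_force: [0.7, -0.2, -3.1]
width: 0.0581
finger_force: 40.1
```

{"fn": "inch_along", "kwargs": {"steps": {"finger_gap": [0.08,0.08,0.08,0.08,0.088,0.088,0.088,0.088],"tx": [0,0,0,0,0,2.5,2.5,2.5],"ty": [0,0,0,0,0,0,0,0],"tz": [0,0,0,-1,-3,-3.75,-3.75,-3.75],"turn": [0,0,0,0,0,0,0,0]}}}

```text
time_s: 10.45
tool_pos: [0.6107, 0.1731, 0.1386]
tool_rot: [3.141, 0.001, 3.141]
wrist_force: [0.3, 0.2, -0.0]
width: 0.0878
finger_force: 0.0
```

```bash
python3 -c "
from fit import *
ring('spacer2',(.6605,.1733),0,.071,.03,.01)"
```

```text
spacer2 centre [0.662  0.1723] tool [0.6115 0.173  0.1382]
```

View pics/spacer2.png

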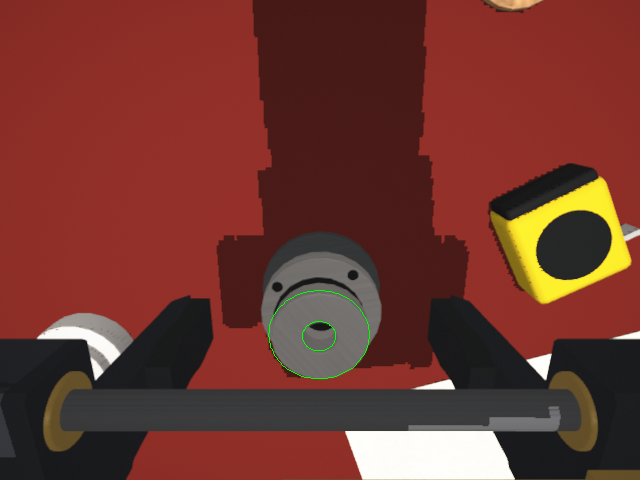

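Spacer seated within about 2 mm of the axis (hole at (319,335)). On to the cork.

In the tool's units: 0.17 m is 8.5, 0.117 m is 5.85.

{"fn": "inch_along", "kwargs": {"steps": {"finger_gap": [0.088,0.088,0.088,0.088,0.088,0.088,0.088,0.088],"tx": [2,4,6,7.5,8.5,8.5,8.5,8.5],"ty": [1.25,2.75,4.25,5.25,5.85,5.85,5.85,5.85],"tz": [0,0,0,0,0,0,0,0],"turn": [0,0,0,0,0,0,0,0]}}}

```text
time_s: 11.3
tool_pos: [0.4426, 0.2896, 0.1376]
tool_rot: [-3.142, 0.0, 3.14]
wrist_force: [-0.3, -0.3, -0.4]
width: 0.088
finger_force: 0.0
```

```bash
python3 -c "
from fit import *
ring('cork',(.4425,.2905),0,.007,.03,.015)"
```

```text
cork centre [0.4435 0.291 ] tool [0.4424 0.2894 0.1375]
```

View pics/cork.png

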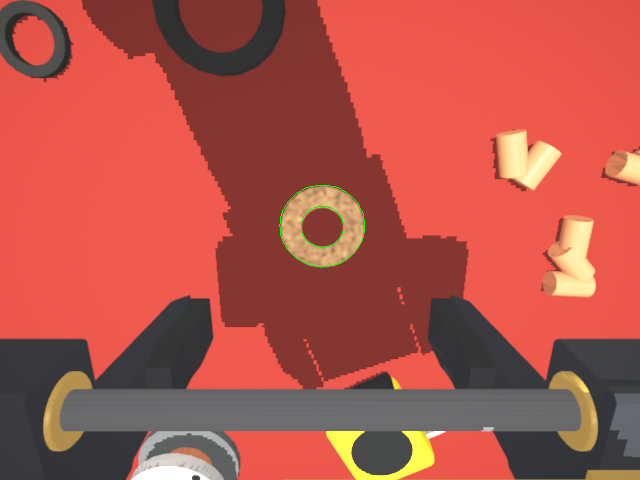

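The fit overlays the cork exactly at (322,226).

{"fn": "inch_along", "kwargs": {"steps": {"finger_gap": [0.088,0.088,0.088,0.088,0.088,0.05,0.05,0.05,0.05],"tx": [-0.05,-0.05,-0.05,-0.05,-0.05,-0.05,-0.05,-0.05,-0.05],"ty": [0.05,0.05,0.05,0.05,0.05,0.05,0.05,0.05,0.05],"tz": [2.5,5,6.25,6.75,6.75,6.75,6.75,6.75,6.75],"turn": [0,0,0,0,0,0,0,0,0]}, "grip_force": 12}}

```text
time_s: 12.25
tool_pos: [0.4424, 0.2911, 0.0031]
tool_rot: [3.141, 0.001, 3.141]
wrist_force: [0.0, 0.5, 2.2]
width: 0.058
finger_force: 11.2
```

{"fn": "inch_along", "kwargs": {"steps": {"finger_gap": [0.05,0.05,0.05,0.05,0.05,0.05,0.05,0.05,0.05,0.05,0.05],"tx": [0,0,-1.5,-3.5,-5.5,-7.5,-9.5,-10.85,-10.85,-10.85,-10.85],"ty": [0,0,-0.75,-1.75,-3,-4.25,-5.25,-5.9,-5.9,-5.9,-5.9],"tz": [-2.5,-5,-6,-6,-6,-6,-6,-6,-6,-6,-6],"turn": [0,0,0,0,0,0,0,0,0,0,0]}}}

```text
time_s: 13.35
tool_pos: [0.6582, 0.1737, 0.1228]
tool_rot: [3.141, -0.001, -3.141]
wrist_force: [0.4, 0.5, -0.7]
width: 0.0581
finger_force: 12.0
```

{"fn": "inch_along", "kwargs": {"steps": {"finger_gap": [0.05,0.05,0.05,0.05,0.05],"tx": [-0.125,-0.125,-0.125,-0.125,-0.125],"ty": [-0.05,-0.05,-0.05,-0.05,-0.05],"tz": [1.5,2.1,2.375,2.375,2.375],"turn": [0,0,0,0,0]}}}

```text
time_s: 13.85
tool_pos: [0.6618, 0.1721, 0.0763]
tool_rot: [3.142, 0.001, 3.141]
wrist_force: [-0.3, -0.5, -0.9]
width: 0.0583
finger_force: 12.0
```

{"fn": "inch_along", "kwargs": {"steps": {"finger_gap": [0.08,0.08,0.08,0.08,0.088,0.088,0.088,0.088],"tx": [0,0,0,0,0,2.5,2.5,2.5],"ty": [0,0,0,0,0,0,0,0],"tz": [0,0,0,-1,-2.75,-3.5,-3.5,-3.5],"turn": [0,0,0,0,0,0,0,0]}}}

```text
time_s: 14.65
tool_pos: [0.6112, 0.1721, 0.146]
tool_rot: [3.142, 0.001, 3.141]
wrist_force: [0.3, 0.2, 0.6]
width: 0.0881
finger_force: 0.0
```

```bash
python3 -c "
from fit import *
ring('cork2',(.6605,.1733),0,.078,.03,.015)"
```

```text
cork2 centre [0.663  0.1718] tool [0.612  0.1719 0.1457]
```

View pics/cork2.png

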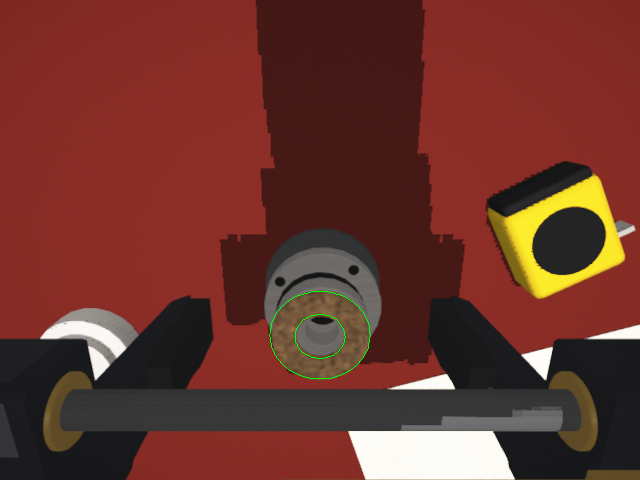

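Cork seated, about 2.5 mm off axis (hole at (321,336)). On to the large cap.

In the tool's units: -0.327 m is -16.35, 0.155 m is 7.75.

{"fn": "inch_along", "kwargs": {"steps": {"finger_gap": [0.06,0.06,0.06,0.06,0.06,0.06,0.06,0.06,0.06,0.06,0.06],"tx": [1,2,3,4,5,6,7,7.75,7.75,7.75,7.75],"ty": [-2.25,-4.5,-6.75,-9,-11,-13,-15,-16.35,-16.35,-16.35,-16.35],"tz": [0,0,0,0,0,0,0,0,0,0,0],"turn": [0,0,0,0,0,0,0,0,0,0,0]}}}

```text
time_s: 15.8
tool_pos: [0.457, -0.1546, 0.1451]
tool_rot: [3.142, 0.0, 3.142]
wrist_force: [-0.8, 0.2, 0.4]
width: 0.06
finger_force: 0.0
```

```bash
python3 -c "
from fit import *
ring('lcap',(.4565,-.1545),0,.010,.03,0)
ring('lcapb',(.4565,-.1545),0,.034,.013,0)"
```

```text
lcap centre [ 0.4585 -0.1545] tool [ 0.457  -0.1544  0.1451]
lcapb centre [ 0.464 -0.163] tool [ 0.4569 -0.1543  0.1451]
```

View pics/lcap.png

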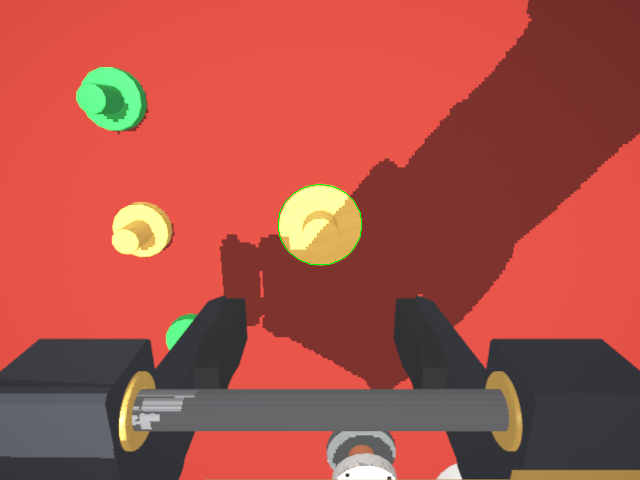

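The fit overlays the disc at (320,225). The boss fit latched onto a shadow, so I ignore it. Grip the boss.

{"fn": "inch_along", "kwargs": {"steps": {"finger_gap": [0.06,0.06,0.06,0.06,0.06,0.01,0.01,0.01,0.01,0.01],"tx": [-0.05,-0.05,-0.05,-0.05,-0.05,-0.05,-0.05,-0.05,-0.05,-0.05],"ty": [0,0,0,0,0,0,0,0,0,0],"tz": [2.5,5,6.15,6.6,6.6,6.6,6.6,6.6,6.6,6.6],"turn": [0,0,0,0,0,0,0,0,0,0]}, "grip_force": 45}}

```text
time_s: 16.9
tool_pos: [0.4575, -0.155, 0.0137]
tool_rot: [-3.141, 0.001, 3.141]
wrist_force: [-0.1, 0.9, 4.6]
width: 0.025
finger_force: 45.0
```

{"fn": "inch_along", "kwargs": {"steps": {"finger_gap": [0.01,0.01,0.01,0.01,0.01,0.01,0.01,0.01,0.01,0.01,0.01,0.01],"tx": [0,0,-1,-2.25,-3.5,-4.75,-6,-7.25,-8.5,-9.5,-10.15,-10.15],"ty": [0,0,1.75,3.75,5.75,7.75,9.75,11.75,13.75,15.5,16.35,16.35],"tz": [-2.5,-5,-6,-6,-6,-6,-6,-6,-6,-6,-6,-6],"turn": [0,0,0,0,0,0,0,0,0,0,0,0]}}}

```text
time_s: 18.1
tool_pos: [0.6607, 0.1742, 0.1319]
tool_rot: [3.141, -0.001, -3.14]
wrist_force: [0.6, -0.7, -3.4]
width: 0.0252
finger_force: 45.0
```

{"fn": "inch_along", "kwargs": {"steps": {"finger_gap": [0.01,0.01],"tx": [0,0],"ty": [0,0],"tz": [0,0],"turn": [0,0]}}}

```text
time_s: 18.3
tool_pos: [0.6601, 0.1709, 0.133]
tool_rot: [-3.141, -0.001, 3.14]
wrist_force: [-0.2, 0.1, -3.5]
width: 0.0249
finger_force: 45.0
```

{"fn": "inch_along", "kwargs": {"steps": {"finger_gap": [0.01,0.01,0.01,0.01,0.01],"tx": [-0.05,-0.05,-0.05,-0.05,-0.05],"ty": [0.05,0.05,0.05,0.05,0.05],"tz": [1,1.65,2,2,2],"turn": [0,0,0,0,0]}}}

```text
time_s: 18.8
tool_pos: [0.6616, 0.1726, 0.0936]
tool_rot: [3.142, 0.0, 3.14]
wrist_force: [-1.2, -0.5, -2.9]
width: 0.0249
finger_force: 45.0
```

{"fn": "inch_along", "kwargs": {"steps": {"finger_gap": [0.05,0.05,0.05,0.05,0.05,0.05,0.05,0.05,0.05],"tx": [0,0,0,0,0,0,2.5,2.5,2.5],"ty": [0,0,0,0,0,0,0,0,0],"tz": [0,0,0,0,-1,-3,-3.5,-3.5,-3.5],"turn": [0,0,0,0,0,0,0,0,0]}}}

```text
time_s: 19.7
tool_pos: [0.6111, 0.1731, 0.1638]
tool_rot: [3.142, 0.0, 3.141]
wrist_force: [0.6, -0.4, 1.6]
width: 0.05
finger_force: 0.0
```

```bash
python3 -c "
from fit import *
ring('lcap2',(.6605,.1733),0,.088,.03,0)"
```

```text
lcap2 centre [0.6625 0.1723] tool [0.612  0.173  0.1636]
```

View pics/lcap2.png

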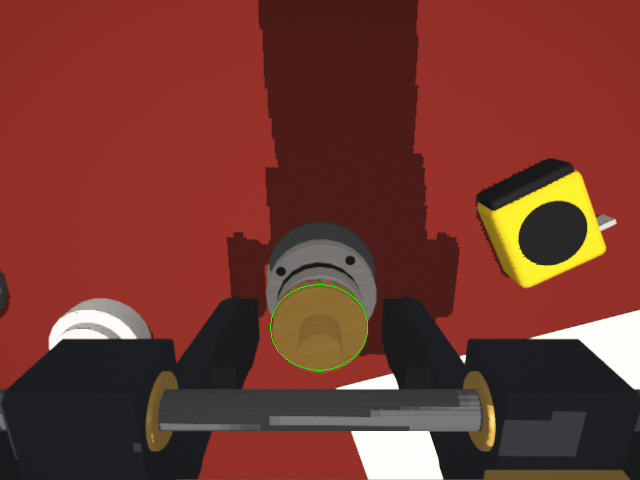

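The large cap is seated flat, boss up, centred at (319,327). Passing by the narrow flange to measure it on the way to the small cap.

In the tool's units: -0.29 m is -14.5, -0.25 m is -12.5.

{"fn": "inch_along", "kwargs": {"steps": {"finger_gap": [0.05,0.05,0.05,0.05,0.05,0.05,0.05,0.05],"tx": [0,0,0,0,0,0,0,0],"ty": [-2.5,-5,-7.5,-10,-12.5,-14.5,-14.5,-14.5],"tz": [0,0,0,0,0,0,0,0],"turn": [0,0,0,0,0,0,0,0]}}}

```text
time_s: 20.55
tool_pos: [0.6119, -0.1178, 0.1627]
tool_rot: [3.141, -0.0, 3.139]
wrist_force: [0.4, 0.3, -0.4]
width: 0.0495
finger_force: 0.0
```

```bash
python3 -c "
from fit import *
ring('narrow',(.669,-.118),0,.045,.027,.0065)"
```

```text
narrow centre [ 0.67   -0.1175] tool [ 0.6119 -0.1167  0.1629]
```

{"fn": "inch_along", "kwargs": {"steps": {"finger_gap": [0.05,0.05,0.05,0.05,0.05,0.05,0.05],"tx": [2,4,6,7.5,7.5,7.5,7.5],"ty": [-2.25,-4.5,-6.5,-8.35,-8.35,-8.35,-8.35],"tz": [0,0,0.5,1,1,1,1],"turn": [0,0,0,0,0,0,0]}}}

```text
time_s: 21.3
tool_pos: [0.4621, -0.283, 0.1434]
tool_rot: [3.142, 0.0, 3.142]
wrist_force: [-0.0, 0.1, 0.1]
width: 0.05
finger_force: 0.0
```

```bash
python3 -c "
from fit import *
ring('scap',(.460,-.284),0,.01,.02,0)
a=cv2.imread('pics/narrow.png');b=cv2.imread('pics/scap.png')
cv2.imwrite('pics/pair.png',np.hstack([a[150:420,160:480],b[100:370,160:480]]))"
```

```text
scap centre [ 0.462 -0.285] tool [ 0.4624 -0.2827  0.1435]
```

View pics/pair.png

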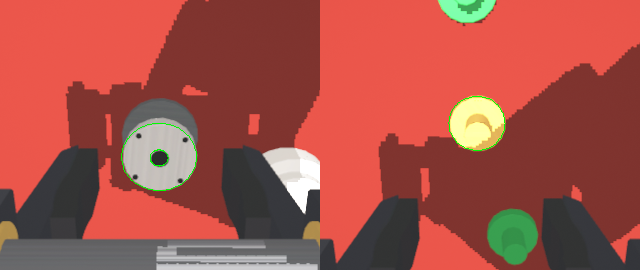

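Both fits lie right: narrow bore at (159,158) in the left crop, brass disc at (477,123) in the right crop, which is clearly not a green one. Grip the small cap.

{"fn": "inch_along", "kwargs": {"steps": {"finger_gap": [0.05,0.05,0.05,0.05,0.05,0.005,0.005,0.005,0.005,0.005],"tx": [0,0,0,0,0,0,0,0,0,0],"ty": [-0.1,-0.1,-0.1,-0.1,-0.1,-0.1,-0.1,-0.1,-0.1,-0.1],"tz": [2.5,5,6,6.5,6.5,6.5,6.5,6.5,6.5,6.5],"turn": [0,0,0,0,0,0,0,0,0,0]}, "grip_force": 35}}

```text
time_s: 22.35
tool_pos: [0.4614, -0.286, 0.0138]
tool_rot: [-3.141, 0.001, 3.141]
wrist_force: [-0.1, 1.6, 4.2]
width: 0.0172
finger_force: 35.0
```

{"fn": "inch_along", "kwargs": {"steps": {"finger_gap": [0.005,0.005,0.005,0.005,0.005,0.005,0.005,0.005,0.005,0.005,0.005,0.005],"tx": [0,0,-1.75,-3.5,-5.25,-7,-8.75,-10.4,-10.4,-10.4,-10.4,-10.4],"ty": [0,0,1.25,2.75,4.25,5.75,7.25,8.375,8.375,8.375,8.375,8.375],"tz": [-2.5,-4.5,-5,-5,-5,-5,-5,-5,-5,-5,-5,-5],"turn": [0,0,0,0,0,0,0,0,0,0,0,0]}}}

```text
time_s: 23.55
tool_pos: [0.6686, -0.1197, 0.1134]
tool_rot: [-3.142, -0.0, 3.139]
wrist_force: [0.6, -1.1, -0.9]
width: 0.0168
finger_force: 35.0
```

{"fn": "inch_along", "kwargs": {"steps": {"finger_gap": [0.005,0.005,0.005,0.005,0.005],"tx": [-0.05,-0.05,-0.05,-0.05,-0.05],"ty": [0.075,0.075,0.075,0.075,0.075],"tz": [1.5,2.25,2.675,2.675,2.675],"turn": [0,0,0,0,0]}}}

```text
time_s: 24.05
tool_pos: [0.6704, -0.1175, 0.0602]
tool_rot: [-3.141, 0.001, 3.14]
wrist_force: [0.4, 0.2, -1.5]
width: 0.0168
finger_force: 35.0
```

{"fn": "inch_along", "kwargs": {"steps": {"finger_gap": [0.045,0.045,0.045,0.045,0.045,0.045,0.045,0.045,0.045],"tx": [0,0,0,0,0,0,2.5,2.5,2.5],"ty": [0,0,0,0,0,0,0,0,0],"tz": [0,0,0,0,-1,-3.5,-4.5,-4.5,-4.5],"turn": [0,0,0,0,0,0,0,0,0]}}}

```text
time_s: 24.95
tool_pos: [0.62, -0.1171, 0.1505]
tool_rot: [-3.141, 0.001, 3.14]
wrist_force: [-0.7, -0.8, -0.1]
width: 0.0451
finger_force: 0.0
```

```bash
python3 -c "
from fit import *
ring('scap2',(.67,-.1175),0,.055,.02,0)
a=cv2.imread('pics/scap2.png'); b=snap('scene')[:,:,::-1]
cv2.imwrite('pics/pair2.png',np.hstack([a[150:450,120:520],cv2.resize(b[220:370,200:400],(400,300))]))"
```

```text
scap2 centre [ 0.671  -0.1175] tool [ 0.6206 -0.1172  0.1498]
```

View pics/pair2.png

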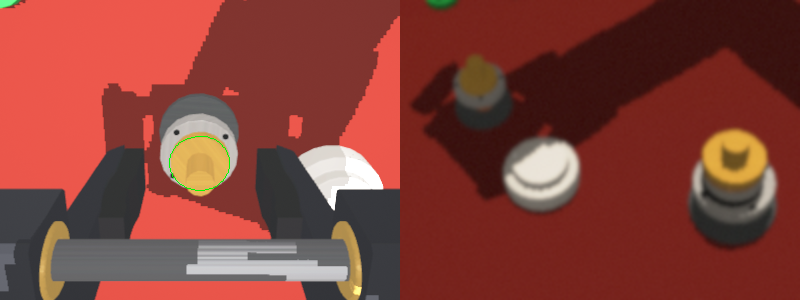

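Small cap seated and centred (left crop, (199,163)). The stack stands upright in the scene view (right crop, (735,170)), and the tub is untouched. Handing in.

```bash
python3 -c "
from workcell import manip
print(manip.close_job())"
```

```text
the job is handed in; nothing more can be done
None
```

Both pipe stubs are blanked off and the job is handed in at about 25 s of the 112 s; the last pictures put the parts I re-measured within about 3 mm of their flange axes, but the hand-in returned no verdict.

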